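Put the awl away in the push-latch drawer

TASK

The sewing awl has been left lying among the tools on the left: put it away in the little handleless drawer unit on the right. Press the drawer front to free its push-push latch, pull the drawer open, lay the awl down in it and push the drawer in again until the latch holds it shut. Feel for the latch and never press the front harder than 15 N, and leave the other tools where they lie.

Things in the scene. Friction and masses are not known exactly. Their poses are not given: they have to be found in the camera images.
- drawer_unit: Low wooden drawer unit fixed to the bench, body 160 deep (x) x 200 wide (y) x 70 mm high; origin at the centre of its underside, its x axis points away from the drawer front, into the unit (push along +x, pull along -x). One drawer fills its front; a flat sanding block lies on its top.
- drawer (a joint): Drawer position (m), grows as it opens. 0: held shut by the latch, front standing 13.5 mm off the unit's body. About 0.037: sprung open after release. 0.095: fully out, at its end stop. Negative: pressed in past the latched position. It runs with a drag of about 1 N, and weighs 1.4 kg.
- drawer_front (a point): Point on the middle of the outer face of the drawer front, 45 mm above the bench; moves with the drawer, axes as the unit's. The front is a dark board without handle, 12 thick (x) x 198 wide x 61 mm high, top edge 66 mm above the bench. Fingers fit behind it once it has sprung open: the gap to the unit is joint value + 13.5 mm.
- drawer_floor (a point): Point on the drawer's inner floor, 24 mm above the bench, 55 mm behind the front's inner face, midway across; moves with the drawer, axes as the unit's. Inside the drawer is 129 long (x), 162 wide (y), 32 mm deep; fully out, the first 108 mm behind the front lie uncovered.
- awl: Sewing awl, bulbous round wooden handle with brass ferrule and a short steel spike, 127 long, 27 mm thick; origin under its middle on the surface it lies on; length along its y axis, handle from -27 to +64 mm, spike towards -y. 70 g, lies stably.
- skiving_chisel: Bystander: skiving chisel with pale round handle and flat blade, 143 long, 20 mm thick, lying beside the awl; origin under its middle, length along y.
- bone_tool: Bystander: flat pale bone folder, 147 x 22 x 4 mm, lying beside the awl; origin under its middle, length along y.
- drawer_catch (a point): Middle of the hidden push-push latch, under the drawer. A press of 6 to 11 N moves the drawer 5 to 11 mm past 0 until it clicks over (it differs from unit to unit, unseen); about 1 mm farther a firm buffer stops it. Let go, and locked has become free, or free locked. A shorter press changes nothing. An ejector springs the drawer out over 32 mm (6 N at 0, 2 N at the end).

How it is judged:
On the way, in this order (a step that is already met when the one before it is completed fails the run):
1. the latch is released and the drawer springs open (value of joint drawer above 0.02 m), for 0.2 s.
2. the awl is lowered into the open drawer, still held, to within 25 mm of its floor (z of awl in the frame of drawer_floor between -0.006 and 0.025 m and x of awl in the frame of drawer_floor between -0.055 and 0.07 m and y of awl in the frame of drawer_floor between -0.081 and 0.081 m and contact force between the fingers and awl above 0.5 N).
At the end, for the whole second after the job is handed in: The latch holds the drawer shut by itself (drawer within -3 to +4 mm of its latched position) and the awl lies at rest inside it, its middle within the drawer walls and less than 25 mm above the drawer floor (value of joint drawer between -0.003 and 0.004 m and z of awl in the frame of drawer_floor between -0.006 and 0.025 m and x of awl in the frame of drawer_floor between -0.055 and 0.075 m and y of awl in the frame of drawer_floor between -0.081 and 0.081 m and linear speed of awl below 0.02 m/s); the robot touches nothing.
It fails at once if the drawer front, shut or within 12 mm of it, is pressed with more than 15 N (value of joint drawer below 0.012 m and contact force between any of the fingers, the arm and drawer_unit above 15 N).
It fails at once if the chisel or the bone folder is pushed more than 30 mm away (distance of any of skiving_chisel, bone_tool from where it was at the start of the episode above 0.03 m).
It also fails if it takes over 70 s, if anything falls off the work surface, if the arm or the gripper's body presses on something with over 40 N, if the wrist force passes 120 N, or if a joint passes its speed limit or range.

ROBOT

A 6-joint arm with a two-finger parallel gripper is mounted at the origin on a cart in front of the work surface, level with it; the furniture and walls round the work are solid. World frame = base frame: x ahead of the robot, y to its left, z up, the work surface at z = 0. Lengths are in m, angles in rad, forces in N, time in s.
With the tool pointing down it reaches from about 0.35 to 0.725 m from the base axis. Payload 4.3 kg.
Tool frame: the origin (TCP) lies midway between the tips of the shut fingers; the grasp point (between the pads) lies manip.grip_point_offset behind it (manip.grip_point_offset is the distance from the TCP to the grasp point, in m); z points along the fingers, y is the line along which they close (so a half turn about z gives the same grasp; the last joint's range is limited). The gripper opens to 85 mm and grips with 20 to 120 N. Pads are 22 mm wide; open, the fingers measure 114 mm over their backs; the gripper's body (76 mm by 85 mm) begins 54 mm behind the grasp point. The pads swing forward as they close: fully open they stand 13 mm farther back than shut.
Start: joints at [-1.389, 0.377, 0.081, 1.274, 0, 1.46], TCP at [0.165, -0.551, 0.231] pointing down, gripper open.
Joint ranges: [-2.72, 2.72], [-0.84, 1.66], [-1.02, 1.22], [-1.77, 2.12], [-1.37, 1.28], [-3.14, 3.14]. Speed limits (rad/s): [2.57, 2.57, 3.14, 3.14, 3.14, 3.14].

INTERFACE

Orientations are given as a rotation vector (axis times angle).
In Python, from bench import manip, snapshot, get_calibration, ticket gives the robot as it stands.
- The arm moves only by the shell command python3 -m pendant 'ROWS' [FORCE]. ROWS is a JSON object of lists of equal length, an entry for each row: "delta_pos": the shift along the world's x, y, z in m, a list of three; "delta_rot": the turn, a rotation vector about the world's x, y, z in rad, a list of three; "hand": the finger opening in m, from 0 to 0.0854. In form: {"delta_pos": [[dx, dy, dz], ...], "delta_rot": [[wx, wy, wz], ...], "hand": [hand, ...]}. A call has 1 to 5 rows; each row shifts and turns the commanded pose from where the row before left it; what a row does not reach is not made up. A row lasts 1/12 s, in which the tool goes at most 41.7 mm and 7.16 degrees, less where a joint would pass 70% of its speed; a pose out of reach is approached as far as the arm can. A call with a gripper value outside its range is refused whole. The fingers move at their own pace and stop on an object; FORCE is the grip in N (left out, the last holds). Time passes only in rows, so rows that do not move let the fingers close. It gives the time, the measured TCP pose, the force, the opening and the grip force at its end, in the units of the state.
- manip.get_state(): the state, without advancing time (a new reading comes with each control period).
- snapshot(name): name is "side" or "top"; returns the picture (420x560x3 uint8, blue, green, red); there is no depth.
- get_calibration(name): a dict with "K" (3x3 intrinsics, pixels), "distortion" ([k1, k2, p1, p2, k3] as OpenCV has them; the pictures are not rectified), "pose" (4x4, takes a point from camera to world coordinates). Camera axes: x right, y down, z forward; pixel columns grow to the right and rows downward; lengths in m; the calibration is good to about 2 mm. A picture is of the moment at which its call begins. get_calibration takes no time and is no camera call.
- ticket.finish_job(): hands the job in; it is judged then, once.
The state is a dict: "time_s": time; "joints": joint angles; "joint_vel": joint speeds; "effort": joint torques, N m; "position": TCP position; "eef_rot": TCP orientation; "contact_force": force on the tool from outside, world axes, zero at the start; "moment": the same for the moment, N m; "grip_width": opening from 0.0 (shut) to 1.0 (fully open); "grasp_force": force on a finger pad.
Only numpy, scipy, OpenCV 4.12 (cv2) and the standard library are available. Lean on these libraries where they do the work, as an engineer would, in place of code of your own. Each camera call takes 0.05 s, during which the arm holds its last target. There are 200 camera calls.

## Working session

There is one attempt and no reset: what is moved stays moved. The work goes in short steps, Python scripts to look and compute and a shell command to move; the robot and the scene stay as the last step left them, time stands still between calls to the robot, and variables do not carry over. Pictures are saved under pics/ and viewed, at most 10 in all, crops included, and the job is handed in when it is done.

```bash
mkdir -p pics; ls; python3 - <<'E'
from bench import manip, snapshot, get_calibration
import cv2,numpy as np
for n in("side","top"):
    cv2.imwrite(f"pics/{n}0.png",snapshot(n)); c=get_calibration(n)
    print(n,np.round(c["K"],1).tolist(),np.round(c["distortion"],3),np.round(c["pose"],3).tolist())
s=manip.get_state(); print(s, manip.grip_point_offset)
E
```

```text
pics
side [[380.3, 0.0, 283.7], [0.0, 380.3, 206.8], [0.0, 0.0, 1.0]] [-0.009  0.     0.     0.     0.   ] [[-0.99, -0.12, 0.072, 0.49], [-0.14, 0.877, -0.461, 0.439], [-0.008, -0.466, -0.885, 0.84], [0.0, 0.0, 0.0, 1.0]]
top [[491.7, 0.0, 283.8], [0.0, 491.7, 208.1], [0.0, 0.0, 1.0]] [-0.021  0.     0.     0.     0.   ] [[0.019, -0.995, 0.094, 0.451], [-1.0, -0.019, -0.001, 0.034], [0.003, -0.094, -0.996, 1.083], [0.0, 0.0, 0.0, 1.0]]
{'time_s': 0.1, 'joints': array([-1.38930775e+00,  3.78003460e-01,  7.97801350e-02,  1.27440958e+00,
        1.15125556e-05,  1.46051590e+00]), 'joint_vel': array([-0.00077433, -0.00166438,  0.00305092,  0.00059185,  0.00027869,
        0.0011041 ]), 'effort': array([ 2.04950127e-03, -4.64692998e+01,  2.70582479e+01,  1.20231652e-02,
       -8.19979186e-05, -3.81976903e-06]), 'position': array([ 0.16531106, -0.55011518,  0.23045462]), 'eef_rot': array([-3.10640544e+00, -4.56418867e-01,  8.45702234e-05]), 'contact_force': array([-0.26946489,  0.41503104,  0.26483067]), 'moment': array([ 0.05177965,  0.01998031, -0.01830702]), 'grasp_force': 0.0, 'grip_width': 1.0041227539866} 0.0187
```

View pics/top0.png

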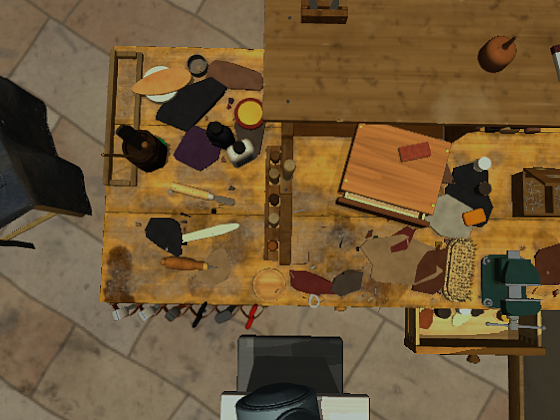

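View pics/side0.png

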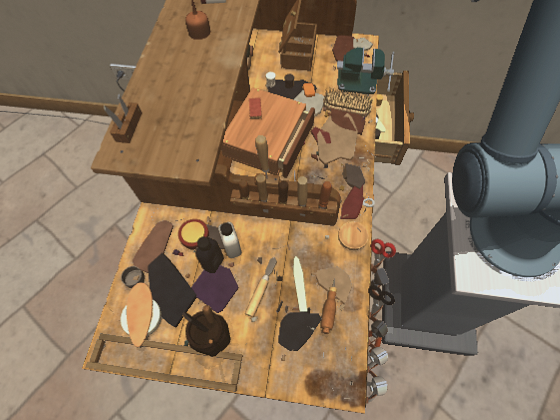

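The top view shows the awl at about (185,263), the bone folder at (210,232), the chisel at (200,195), and the drawer unit at about (395,170) with its front edge running from (337,203) to (430,222). A tool rack stands between them at column 275. I'll enlarge both areas.

```bash
cat > h.py <<'E'
import cv2,numpy as np
from bench import get_calibration
def ray(n,uv):
    c=get_calibration(n); T=np.array(c["pose"])
    p=cv2.undistortPoints(np.array(uv,float).reshape(-1,1,2),np.array(c["K"]),np.array(c["distortion"])).reshape(-1,2)
    return T[:3,3],(T[:3,:3]@np.c_[p,np.ones(len(p))].T).T
def plane(n,uv,z):
    o,d=ray(n,uv); return o+d*((z-o[2])/d[:,2])[:,None]
def proj(n,P):
    c=get_calibration(n); W=np.linalg.inv(np.array(c["pose"]))
    return cv2.projectPoints(np.array(P,float).reshape(-1,1,3),cv2.Rodrigues(W[:3,:3])[0],W[:3,3],np.array(c["K"]),np.array(c["distortion"]))[0].reshape(-1,2)
E
python3 - <<'E'
import cv2,numpy as np
t=cv2.imread("pics/top0.png");s=cv2.imread("pics/side0.png")
a=cv2.resize(t[110:240,325:465],None,fx=4,fy=4,interpolation=2)
cv2.imwrite("pics/c1.png",a)
b=cv2.resize(t[170:285,140:255],None,fx=4,fy=4,interpolation=2)
c=cv2.resize(s[80:180,215:320],None,fx=3,fy=3,interpolation=2)
o=np.zeros((460,780,3),np.uint8);o[:460,:460]=b;o[:300,462:462+315]=c
cv2.imwrite("pics/c2.png",o)
E
```

```text
(no output)
```

View pics/c1.png

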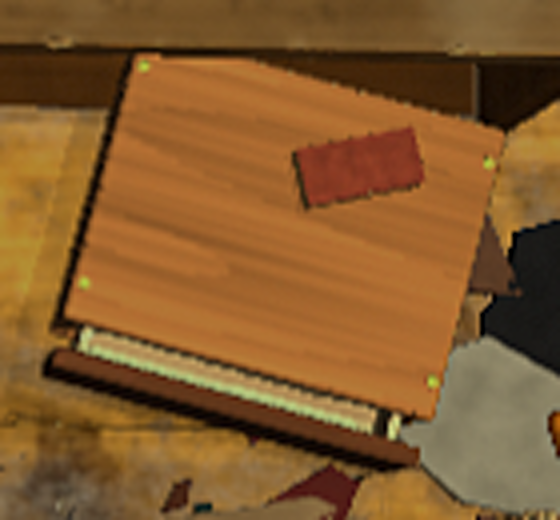

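View pics/c2.png

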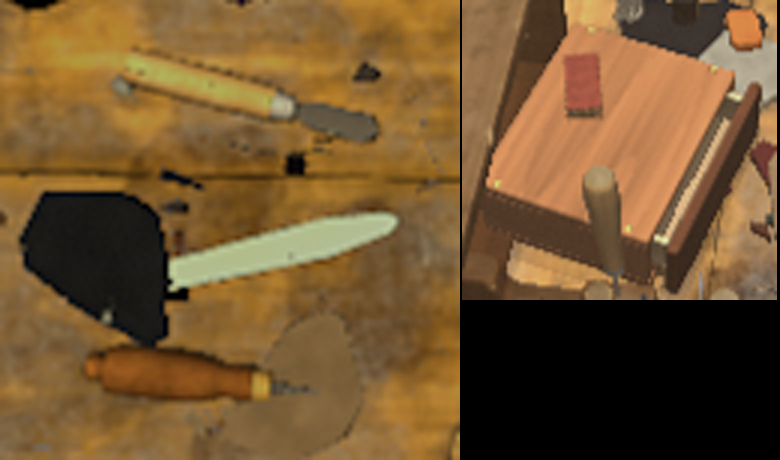

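The crops show the unit's top corners at about (135,58), (65,318), (435,415) and (505,132) in crop c1. The dark front board lies just below them. In c2 the awl's handle end is at (85,365) and its spike tip at (316,391), with the bone folder clear above it.

```bash
python3 - <<'E'
import numpy as np
from h import *
q=lambda P:np.array(P,float)/4-.375
u=q([(135,57),(65,318),(435,416),(505,132)])+[325,110]
C=plane("top",u,.07); print(np.round(C,4)); c=C.mean(0)
w=C[2]-C[1];d=(C[0]-C[1]+C[3]-C[2]); print("w",np.linalg.norm(w),"d",np.linalg.norm(d)/2)
ang=np.arctan2(d[1],d[0]); ang2=np.arctan2(w[1],w[0])+np.pi/2; print("yaw",ang,ang2,"centre",c)
f=plane("top",q([(46,362),(50,375),(415,463),(418,450)])+[325,110],.066); print("front top",np.round(f,4))
y=(ang+ang2)/2;X=np.array([np.cos(y),np.sin(y)]);Y=np.array([-X[1],X[0]])
print("in unit", [(round((p[:2]-c[:2])@X,4),round((p[:2]-c[:2])@Y,4)) for p in f])
print("front mid(x=-.1055)",c[:2]-.1055*X, X)
a=plane("top",q([(85,365),(316,391)])+[140,170],.0125);print("awl ends",a, np.linalg.norm(a[0]-a[1]))
m=a[:,:2].mean(0);v=a[0,:2]-a[1,:2];print("mid",m,"yaxis",v/np.linalg.norm(v),np.arctan2(v[1],v[0]))
r=plane("top",[(290,170),(275,255)],.1);print("rack",r)
print("bone",plane("top",q([(168,285),(165,262)])+[140,170],.003))
E
```

```text
[[ 0.7275 -0.1206  0.07  ]
 [ 0.5882 -0.0848  0.07  ]
 [ 0.5408 -0.2772  0.07  ]
 [ 0.6914 -0.3157  0.07  ]]
w 0.1981066268015108 d 0.14964616628040045
yaw -0.25096163709328495 -0.2413462771391015 centre [ 0.63698921 -0.19959169  0.07      ]
front top [[ 0.5654 -0.0756  0.066 ]
 [ 0.5587 -0.0777  0.066 ]
 [ 0.5165 -0.2678  0.066 ]
 [ 0.5233 -0.2694  0.066 ]]
in unit [(np.float64(-0.0996), np.float64(0.1028)), (np.float64(-0.1056), np.float64(0.0991)), (np.float64(-0.1002), np.float64(-0.0955)), (np.float64(-0.0933), np.float64(-0.0954))]
front mid(x=-.1055) [ 0.53466932 -0.1738839 ] [ 0.96985678 -0.24367566]
awl ends [[0.4317104  0.29687188 0.0125    ]
 [0.42024667 0.17130514 0.0125    ]] 0.1260889462465089
mid [0.42597853 0.23408851] yaxis [0.09091777 0.9958584 ] 1.4797528368037647
rack [[0.62107358 0.02196459 0.1       ]
 [0.44937961 0.04871335 0.1       ]]
bone [[0.47605704 0.25547124 0.003     ]
 [0.48861655 0.25760122 0.003     ]]
```

Measuring is done. Next I move over to the drawer front, closing the fingers and turning the tool so the finger side will do the pressing.

```bash

python3 -m pendant '{"delta_pos":[[0,0,0.02],[0,0,0.02],[0.008,0.009,0.02],[0.016,0.018,0],[0.016,0.018,0]],"delta_rot":[[0,0,0.12],[0,0,0.12],[0,0,0.12],[0,0,0.12],[0,0,0.12]],"hand":[0,0,0,0,0]}' 40
python3 -m pendant '{"delta_pos":[[0.02,0.023,0],[0.02,0.023,0],[0.02,0.023,0],[0.02,0.023,0],[0.02,0.023,0]],"delta_rot":[[0,0,0.12],[0,0,0.12],[0,0,0.12],[0,0,0.12],[0,0,0.12]],"hand":[0,0,0,0,0]}'
python3 -m pendant '{"delta_pos":[[0.02,0.023,0],[0.02,0.023,0],[0.02,0.023,0],[0.02,0.023,0],[0.02,0.023,0]],"delta_rot":[[0,0,0.12],[0,0,0.12],[0,0,0.12],[0,0,0.12],[0,0,0.12]],"hand":[0,0,0,0,0]}'
python3 -m pendant '{"delta_pos":[[0.02,0.023,0],[0.02,0.023,0],[0.02,0.023,0],[0.02,0.023,0],[0.013,0.0,0]],"delta_rot":[[0,0,0.12],[0,0,0.12],[0,0,0.12],[0,0,0.12],[0,0,0.12]],"hand":[0,0,0,0,0]}'
```

```text
time_s: 0.52
position: [0.2056, -0.5063, 0.2922]
eef_rot: [2.83, 1.36, -0.0]
contact_force: [0.9, 0.2, -0.4]
grip_width: 0.3
grasp_force: 0.0
time_s: 0.93
position: [0.306, -0.3892, 0.2909]
eef_rot: [-2.301, -2.138, -0.001]
contact_force: [0.3, -0.0, 0.1]
grip_width: -0.0
grasp_force: 0.0
time_s: 1.35
position: [0.406, -0.2742, 0.291]
eef_rot: [-1.566, -2.723, -0.0]
contact_force: [-0.6, -0.6, 0.2]
grip_width: 0.002
grasp_force: 0.0
time_s: 1.77
position: [0.4995, -0.1797, 0.2911]
eef_rot: [-0.684, -3.065, -0.004]
contact_force: [-0.3, -0.7, -0.0]
grip_width: 0.004
grasp_force: 0.0
```

```bash

python3 -m pendant '{"delta_pos":[[-0.001,0.008,-0.035],[-0.001,0.008,-0.035],[0,0,-0.035],[0,0,-0.035],[0,0,-0.035]],"delta_rot":[[0,0,0.1],[0,0,0.097],[0,0,0],[0,0,0],[0,0,0]],"hand":[0,0,0,0,0]}'
python3 -m pendant '{"delta_pos":[[0,0,-0.03],[0,0,-0.025],[0,0,-0.016],[0,0,0],[0,0,0]],"delta_rot":[[0,0,0],[0,0,0],[0,0,0],[0,0,0],[0,0,0]],"hand":[0,0,0,0,0]}'
python3 -c "
from bench import manip,snapshot
import cv2
s=manip.get_state();print(s['joints'],s['contact_force'])
from h import proj
print(proj('top',[s['position'],[.538,-.174,.066]]))
t=snapshot('top');cv2.imwrite('pics/t1.png',cv2.resize(t[120:270,300:480],None,fx=4,fy=4,interpolation=2))"
```

```text
time_s: 2.18
position: [0.496, -0.1672, 0.1146]
eef_rot: [-0.395, -3.116, -0.0]
contact_force: [0.5, -0.4, -0.0]
grip_width: -0.001
grasp_force: 0.0
time_s: 2.6
position: [0.4952, -0.1672, 0.0445]
eef_rot: [-0.396, -3.114, -0.002]
contact_force: [-0.5, -0.0, 0.1]
grip_width: -0.0
grasp_force: 0.0
[-4.47023805e-01  4.11974105e-01 -3.82145079e-01  7.79792861e-01
  9.48814598e-05 -1.94191232e-01] [-0.54169922 -0.03062553  0.14417493]
[[377.99881722 235.14178742]
 [383.32014202 214.18417528]]
```

View pics/t1.png

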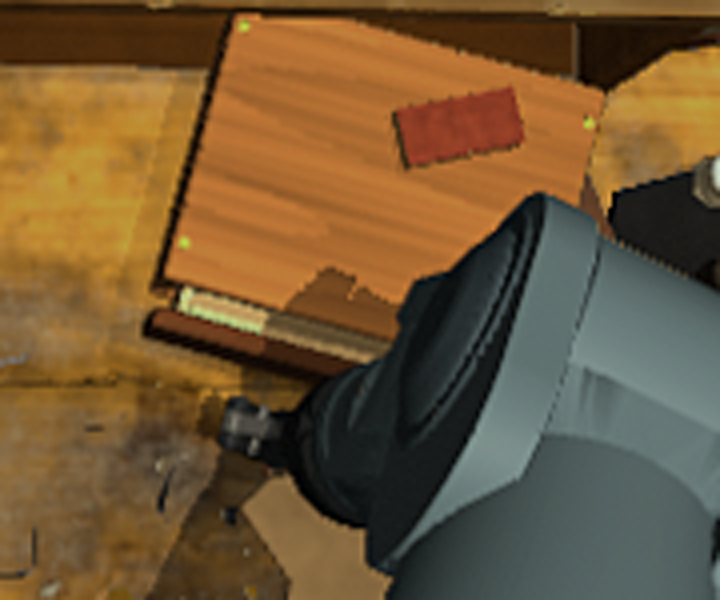

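The tool stands upright in front of the drawer front, touching nothing. Now I advance slowly.

```bash

python3 -m pendant '{"delta_pos":[[0.0048,-0.0012,0],[0.0048,-0.0012,0],[0.0048,-0.0012,0],[0.0029,-0.0007,0],[0.001,-0.0002,0]],"delta_rot":[[0,0,0],[0,0,0],[0,0,0],[0,0,0],[0,0,0]],"hand":[0,0,0,0,0]}'
python3 -m pendant '{"delta_pos":[[0.001,-0.0003,0],[0.001,-0.0002,0],[0.001,-0.0002,0],[0.001,-0.0003,0],[0.001,-0.0002,0]],"delta_rot":[[0,0,0],[0,0,0],[0,0,0],[0,0,0],[0,0,0]],"hand":[0,0,0,0,0]}'
```

```text
time_s: 3.07
position: [0.5162, -0.1728, 0.046]
eef_rot: [0.396, 3.115, -0.001]
contact_force: [-0.1, -0.1, 0.6]
grip_width: -0.003
grasp_force: 0.0
time_s: 3.48
position: [0.5196, -0.1734, 0.0453]
eef_rot: [-0.396, -3.116, -0.0]
contact_force: [-0.1, -0.3, 0.4]
grip_width: 0.004
grasp_force: 0.0
```

```bash

python3 -m pendant '{"delta_pos":[[0.001,-0.0003,0],[0.001,-0.0002,0],[0.001,-0.0002,0],[0.001,-0.0003,0],[0,0,0]],"delta_rot":[[0,0,0],[0,0,0],[0,0,0],[0,0,0],[0,0,0]],"hand":[0,0,0,0,0]}'
```

```text
time_s: 3.9
position: [0.524, -0.1745, 0.0454]
eef_rot: [0.396, 3.116, 0.0]
contact_force: [-0.6, -0.6, -0.1]
grip_width: 0.0
grasp_force: 0.0
```

```bash

python3 -m pendant '{"delta_pos":[[0.001,-0.0003,0],[0.001,-0.0002,0],[0.001,-0.0002,0],[0,0,0]],"delta_rot":[[0,0,0],[0,0,0],[0,0,0],[0,0,0]],"hand":[0,0,0,0]}'
```

```text
time_s: 4.23
position: [0.5268, -0.1751, 0.0453]
eef_rot: [-0.396, -3.117, -0.0]
contact_force: [-0.5, -0.0, -0.1]
grip_width: 0.002
grasp_force: 0.0
```

```bash

python3 -m pendant '{"delta_pos":[[0.001,-0.0003,0],[0.001,-0.0002,0],[0,0,0]],"delta_rot":[[0,0,0],[0,0,0],[0,0,0]],"hand":[0,0,0]}'
```

```text
time_s: 4.48
position: [0.5273, -0.1753, 0.0451]
eef_rot: [-0.396, -3.114, -0.0]
contact_force: [-5.4, 0.5, 4.2]
grip_width: 0.002
grasp_force: 2.6
```

```bash

python3 -m pendant '{"delta_pos":[[0.001,-0.0003,0],[0.001,-0.0002,0],[0,0,0]],"delta_rot":[[0,0,0],[0,0,0],[0,0,0]],"hand":[0,0,0]}'
```

```text
time_s: 4.73
position: [0.5287, -0.1756, 0.045]
eef_rot: [-0.396, -3.113, -0.0]
contact_force: [-6.6, 1.0, 5.5]
grip_width: -0.0
grasp_force: 3.2
```

Contact at TCP x of about 0.527, with a vertical friction share. I'll ease that off and continue in 0.5 to 1 mm steps.

```bash

python3 -m pendant '{"delta_pos":[[0.0005,-0.0001,0.0005],[0.0005,-0.0001,0],[0,0,0]],"delta_rot":[[0,0,0],[0,0,0],[0,0,0]],"hand":[0,0,0]}'
```

```text
time_s: 4.98
position: [0.5291, -0.1757, 0.045]
eef_rot: [-0.396, -3.111, -0.0]
contact_force: [-7.1, 0.5, 2.8]
grip_width: -0.002
grasp_force: 3.4
```

```bash

python3 -m pendant '{"delta_pos":[[0.0005,-0.0001,0.0003],[0.0005,-0.0001,0],[0,0,0]],"delta_rot":[[0,0,0],[0,0,0],[0,0,0]],"hand":[0,0,0]}'
```

```text
time_s: 5.23
position: [0.5297, -0.1759, 0.045]
eef_rot: [-0.396, -3.111, -0.0]
contact_force: [-7.5, 0.6, 2.0]
grip_width: -0.002
grasp_force: 3.5
```

```bash

python3 -m pendant '{"delta_pos":[[0.0005,-0.0001,0.0002],[0.0005,-0.0001,0],[0,0,0]],"delta_rot":[[0,0,0],[0,0,0],[0,0,0]],"hand":[0,0,0]}'
```

```text
time_s: 5.48
position: [0.5304, -0.1761, 0.045]
eef_rot: [-0.396, -3.11, -0.0]
contact_force: [-8.0, 0.3, 1.2]
grip_width: -0.002
grasp_force: 3.5
```

```bash

python3 -m pendant '{"delta_pos":[[0.0005,-0.0001,0],[0.0005,-0.0001,0],[0,0,0]],"delta_rot":[[0,0,0],[0,0,0],[0,0,0]],"hand":[0,0,0]}'
```

```text
time_s: 5.73
position: [0.5314, -0.1763, 0.045]
eef_rot: [-0.396, -3.11, -0.0]
contact_force: [-7.2, 0.5, 1.5]
grip_width: 0.001
grasp_force: 3.5
```

```bash

python3 -m pendant '{"delta_pos":[[0.0005,-0.0001,0],[0.0005,-0.0001,0],[0,0,0]],"delta_rot":[[0,0,0],[0,0,0],[0,0,0]],"hand":[0,0,0]}'
```

```text
time_s: 5.98
position: [0.5324, -0.1766, 0.0451]
eef_rot: [-0.396, -3.11, 0.0]
contact_force: [-7.0, -0.7, 1.6]
grip_width: 0.001
grasp_force: 3.5
```

```bash

python3 -m pendant '{"delta_pos":[[0.0005,-0.0001,0],[0.0005,-0.0001,0],[0,0,0]],"delta_rot":[[0,0,0],[0,0,0],[0,0,0]],"hand":[0,0,0]}'
```

```text
time_s: 6.23
position: [0.5333, -0.1769, 0.045]
eef_rot: [-0.396, -3.11, 0.0]
contact_force: [-7.4, -0.7, 1.3]
grip_width: 0.003
grasp_force: 3.6
```

```bash

python3 -m pendant '{"delta_pos":[[0.0005,-0.0001,0],[0.0005,-0.0001,0],[0,0,0]],"delta_rot":[[0,0,0],[0,0,0],[0,0,0]],"hand":[0,0,0]}'
```

```text
time_s: 6.48
position: [0.534, -0.177, 0.045]
eef_rot: [-0.396, -3.109, 0.0]
contact_force: [-8.8, -0.3, 1.9]
grip_width: 0.003
grasp_force: 4.1
```

```bash

python3 -m pendant '{"delta_pos":[[0.0005,-0.0001,0],[0.0005,-0.0001,0],[0,0,0]],"delta_rot":[[0,0,0],[0,0,0],[0,0,0]],"hand":[0,0,0]}'
```

```text
time_s: 6.73
position: [0.5342, -0.177, 0.045]
eef_rot: [-0.396, -3.108, 0.0]
contact_force: [-10.9, -0.2, 3.6]
grip_width: -0.001
grasp_force: 5.1
```

The firm buffer has been reached about 7 mm in, so the latch must have clicked over. I back off.

```bash

python3 -m pendant '{"delta_pos":[[-0.008,0.002,0],[-0.015,0.0036,0],[-0.017,0.0042,0],[-0.02,0.005,0],[-0.02,0.005,0]],"delta_rot":[[0,0,0],[0,0,0],[0,0,0],[0,0,0],[0,0,0]],"hand":[0,0,0,0,0]}'
python3 -m pendant '{"delta_pos":[[0,0,0.035],[0,0,0.035],[0,0,0]],"delta_rot":[[0,0,0],[0,0,0],[0,0,0]],"hand":[0,0,0]}'
python3 -c "
from bench import snapshot
from h import *
X=np.array([.970,-.241,0]);F=np.array([.538,-.174,.066])
t=snapshot('top');cv2.imwrite('pics/t2.png',cv2.resize(t[120:270,300:480],None,fx=4,fy=4,interpolation=2))
Y=np.array([.241,.970,0])
for v in(0,.037,.095):print(v,((proj('top',[F-X*v+Y*.09,F-X*(v-.012)+Y*.09])-[300,120])*4).round().tolist())"
```

```text
time_s: 7.15
position: [0.4594, -0.1581, 0.0466]
eef_rot: [0.395, 3.113, -0.0]
contact_force: [-0.5, 0.2, -0.2]
grip_width: -0.005
grasp_force: 0.0
time_s: 7.4
position: [0.4625, -0.1596, 0.1221]
eef_rot: [0.395, 3.106, -0.004]
contact_force: [2.1, 0.3, 1.1]
grip_width: -0.002
grasp_force: 0.0
0 [[166.0, 332.0], [171.0, 310.0]]
0.037 [[148.0, 400.0], [154.0, 378.0]]
0.095 [[120.0, 509.0], [126.0, 486.0]]
```

View pics/t2.png

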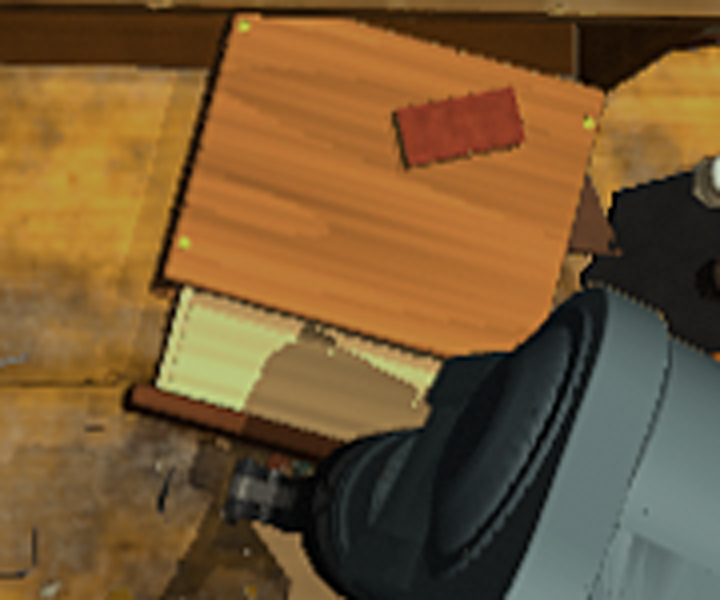

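The drawer has sprung open by about 37 mm, with its left front corner at row ~400 in the crop, as predicted. I hook the fingers behind the front and pull.

```bash

python3 -m pendant '{"delta_pos":[[0.025,-0.006,0],[0.025,-0.006,0],[0.0255,-0.006,0],[0,0,-0.02],[0,0,-0.02]],"delta_rot":[[0,0,0],[0,0,0],[0,0,0],[0,0,0],[0,0,0]],"hand":[0,0,0,0,0]}'
python3 -m pendant '{"delta_pos":[[0,0,-0.02],[0,0,-0.015],[0,0,-0.007],[0,0,0]],"delta_rot":[[0,0,0],[0,0,0],[0,0,0],[0,0,0]],"hand":[0,0,0,0]}'
```

```text
time_s: 7.87
position: [0.5383, -0.1773, 0.0767]
eef_rot: [0.394, 3.11, -0.002]
contact_force: [-0.7, 0.6, -0.3]
grip_width: 0.002
grasp_force: 0.0
time_s: 8.2
position: [0.533, -0.1752, 0.0321]
eef_rot: [-0.396, -3.114, -0.002]
contact_force: [-0.1, 0.1, -0.3]
grip_width: -0.002
grasp_force: 0.0
```

```bash

python3 -m pendant '{"delta_pos":[[-0.008,0.002,0.005],[-0.0116,0.0029,0],[-0.0116,0.0029,0],[-0.0116,0.0029,0],[-0.0116,0.0029,0]],"delta_rot":[[0,0,0],[0,0,0],[0,0,0],[0,0,0],[0,0,0]],"hand":[0,0,0,0,0]}'
python3 -m pendant '{"delta_pos":[[-0.006,0.0015,0],[-0.004,0.001,0],[-0.002,0.0005,0],[0,0,0]],"delta_rot":[[0,0,0],[0,0,0],[0,0,0],[0,0,0]],"hand":[0,0,0,0]}'
```

```text
time_s: 8.62
position: [0.482, -0.1629, 0.0416]
eef_rot: [0.395, 3.11, -0.001]
contact_force: [3.0, 0.9, -1.2]
grip_width: -0.003
grasp_force: 1.5
time_s: 8.95
position: [0.4683, -0.1597, 0.0401]
eef_rot: [0.396, 3.115, -0.001]
contact_force: [1.0, 0.2, -0.1]
grip_width: -0.002
grasp_force: 0.0
```

```bash

python3 -m pendant '{"delta_pos":[[-0.002,0.0005,0],[-0.002,0.0005,0],[-0.001,0.0003,0],[0,0,0]],"delta_rot":[[0,0,0],[0,0,0],[0,0,0],[0,0,0]],"hand":[0,0,0,0]}'
```

```text
time_s: 9.28
position: [0.4682, -0.1597, 0.0404]
eef_rot: [0.394, 3.107, -0.001]
contact_force: [10.8, -1.8, -7.8]
grip_width: -0.001
grasp_force: 5.3
```

The end stop is reached: the force is 10.8 N with no movement. Next I check the rack height, then release and go to the awl.

```bash
python3 -c "
from h import *
o1,d1=ray('top',[(289,163)]);o2,d2=ray('side',[(262,137)])
A=np.c_[d1[0],-d2[0]];s=np.linalg.lstsq(A,o2-o1,rcond=None)[0];print(o1+d1[0]*s[0],o2+d2[0]*s[1])"
python3 -m pendant '{"delta_pos":[[0.012,-0.003,0],[0,0,0.04],[0,0,0.04],[0,0,0.04],[0,0,0.04]],"delta_rot":[[0,0,0],[0,0,0],[0,0,0],[0,0,0],[0,0,0]],"hand":[0,0,0,0,0]}'
python3 -m pendant '{"delta_pos":[[0,0,0.04],[0,0,0.04],[-0.004,0.02,0.02],[-0.004,0.035,0],[-0.004,0.035,0]],"delta_rot":[[0,0,-0.118],[0,0,-0.118],[0,0,-0.118],[0,0,-0.118],[0,0,-0.118]],"hand":[0.046,0.046,0.046,0.046,0.046]}'
```

```text
[0.59696136 0.02633882 0.30433702] [0.59140086 0.02633727 0.30329155]
time_s: 9.7
position: [0.4741, -0.1608, 0.2006]
eef_rot: [-0.396, -3.115, -0.001]
contact_force: [2.0, 0.3, -0.5]
grip_width: 0.005
grasp_force: 0.0
time_s: 10.12
position: [0.4639, -0.0716, 0.3011]
eef_rot: [1.293, 2.859, 0.001]
contact_force: [1.2, 0.2, 0.0]
grip_width: 0.54
grasp_force: 0.0
```

```bash

python3 -m pendant '{"delta_pos":[[-0.004,0.035,0],[-0.004,0.035,0],[-0.004,0.035,0],[-0.004,0.035,0],[-0.004,0.035,0]],"delta_rot":[[0,0,-0.116],[0,0,-0.116],[0,0,-0.116],[0,0,-0.116],[0,0,-0.116]],"hand":[0.046,0.046,0.046,0.046,0.046]}'
python3 -m pendant '{"delta_pos":[[-0.004,0.035,0],[-0.004,0.035,0],[-0.004,0.035,-0.03],[-0.004,0.035,-0.04],[0,0.003,-0.04]],"delta_rot":[[0,0,-0.116],[0,0,-0.116],[0,0,0],[0,0,0],[0,0,0]],"hand":[0.046,0.046,0.046,0.046,0.046]}'
python3 -m pendant '{"delta_pos":[[0,0,-0.04],[0,0,-0.03],[0,0,0],[0,0,0]],"delta_rot":[[0,0,0],[0,0,0],[0,0,0],[0,0,0]],"hand":[0.046,0.046,0.046,0.046]}'
python3 -c "
from bench import snapshot,manip
from h import *
s=manip.get_state();print(s['joints'],s['position'])
print(proj('top',[s['position']]),proj('side',[s['position']]))
t=snapshot('top')[200:300,130:250];d=snapshot('side')[240:360,250:380]
o=np.zeros((480,800,3),np.uint8);o[:300,:360]=cv2.resize(t,None,fx=3,fy=3);o[:396,364:364+429]=cv2.resize(d,None,fx=3.3,fy=3.3)
cv2.imwrite('pics/t3.png',o)"
```

```text
time_s: 10.53
position: [0.4434, 0.0973, 0.2992]
eef_rot: [-2.025, -2.401, 0.001]
contact_force: [0.6, 0.5, -0.2]
grip_width: 0.54
grasp_force: 0.0
time_s: 10.95
position: [0.4309, 0.2285, 0.2018]
eef_rot: [2.265, 2.176, 0.009]
contact_force: [1.6, 0.2, 0.0]
grip_width: 0.541
grasp_force: 0.0
time_s: 11.28
position: [0.428, 0.2234, 0.1298]
eef_rot: [-2.269, -2.17, 0.008]
contact_force: [-0.3, 0.1, 0.3]
grip_width: 0.537
grasp_force: 0.0
[ 3.49658724e-01  2.55799047e-01 -3.61539776e-01  9.58606560e-01
 -1.90529901e-04  1.96502321e+00] [0.42798693 0.22337591 0.12983847]
[[183.90423589 264.37014051]] [[334.81906827 285.52709603]]
```

View pics/t3.png

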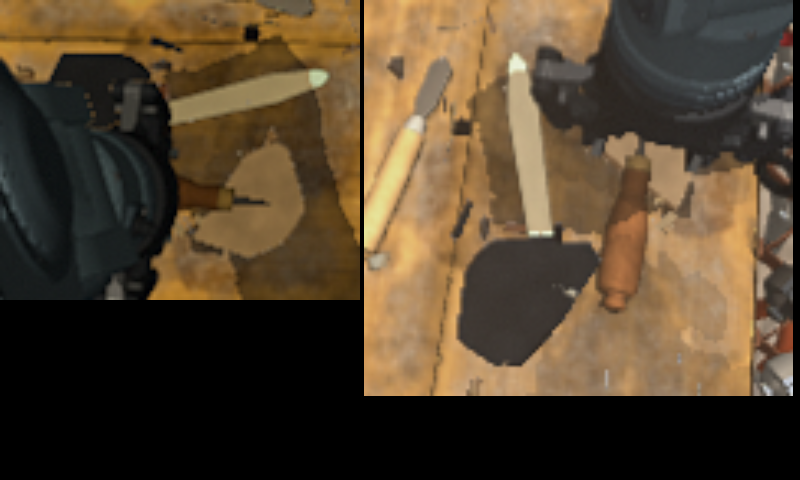

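The gripper hovers over the awl's spike end and needs to go about 23 mm towards +y. In the side view the awl shows handle end ~(328,333) and ferrule ~(333,290).

```bash
python3 -c "
from h import *
print(proj('side',[[.4317,.2969,.0135],[.4272,.246,.0135],[.4235,.207,.0135]]))"
python3 -m pendant '{"delta_pos":[[-0.0008,0.0226,0],[0,0,-0.03],[0,0,-0.03],[0,0,-0.025],[0,0,0]],"delta_rot":[[0,0,-0.046],[0,0,0],[0,0,0],[0,0,0],[0,0,0]],"hand":[0.046,0.046,0.046,0.046,0.046]}'
```

```text
[[324.06168727 335.280821  ]
 [328.3170428  311.14014812]
 [331.532069   293.55231806]]
time_s: 11.8
position: [0.4281, 0.2461, 0.0445]
eef_rot: [-2.32, -2.118, 0.004]
contact_force: [-1.0, -0.8, -1.2]
grip_width: 0.533
grasp_force: 0.0
```

```bash

python3 -m pendant '{"delta_pos":[[-0.002,0,-0.015],[0,0,-0.013],[0,0,-0.008],[0,0,-0.005],[0,0,0]],"delta_rot":[[0,0,0],[0,0,0],[0,0,0],[0,0,0],[0,0,0]],"hand":[0.046,0.046,0.046,0.046,0.046]}'
python3 -m pendant '{"delta_pos":[[0,0,0],[0,0,0],[0,0,0],[0,0,0],[0,0,0]],"delta_rot":[[0,0,0],[0,0,0],[0,0,0],[0,0,0],[0,0,0]],"hand":[0.005,0.005,0.005,0.005,0.005]}' 40

```

```text
time_s: 12.22
position: [0.428, 0.2469, 0.0059]
eef_rot: [2.32, 2.118, 0.002]
contact_force: [0.5, -0.1, 0.4]
grip_width: 0.539
grasp_force: 0.0
time_s: 12.63
position: [0.428, 0.2471, 0.0062]
eef_rot: [2.319, 2.118, 0.003]
contact_force: [-1.5, -0.2, 7.1]
grip_width: 0.291
grasp_force: 39.3
```

Gripped at 25 mm with 39 N. I lift slowly, then go up.

```bash

python3 -m pendant '{"delta_pos":[[0,0,0.01],[0,0,0.02],[0,0,0.04],[0,0,0.04],[0,0,0.04]],"delta_rot":[[0,0,0],[0,0,0],[0,0,0],[0,0,0],[0,0,0]],"hand":[0.005,0.005,0.005,0.005,0.005]}'
python3 -m pendant '{"delta_pos":[[0,0,0.04],[0,0,0.04],[0,0,0.04],[0,0,0.04],[0,0,0]],"delta_rot":[[0,0,0],[0,0,0],[0,0,0],[0,0,0],[0,0,0]],"hand":[0.005,0.005,0.005,0.005,0.005]}'
python3 -c "
from bench import snapshot
from h import *
d=snapshot('side')[170:400,200:420];cv2.imwrite('pics/t4.png',cv2.resize(d,None,fx=2.5,fy=2.5))"
```

```text
time_s: 13.05
position: [0.4261, 0.2462, 0.157]
eef_rot: [-2.32, -2.118, 0.002]
contact_force: [1.6, 0.4, -0.8]
grip_width: 0.294
grasp_force: 39.7
time_s: 13.47
position: [0.4298, 0.2478, 0.3241]
eef_rot: [2.316, 2.115, 0.021]
contact_force: [0.5, 0.0, -0.1]
grip_width: 0.289
grasp_force: 39.7
```

View pics/t4.png

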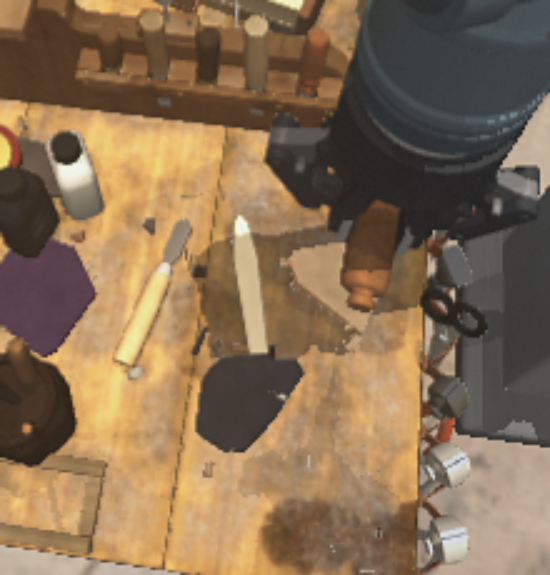

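The awl is held level, and the chisel and bone folder are undisturbed. I carry it over to the drawer.

```bash

python3 -m pendant '{"delta_pos":[[0,-0.03,0],[0,-0.036,0],[0,-0.036,0],[0,-0.036,0],[0,-0.036,0]],"delta_rot":[[0,0,-0.03],[0,0,-0.03],[0,0,-0.03],[0,0,-0.03],[0,0,-0.03]],"hand":[0.005,0.005,0.005,0.005,0.005]}'
python3 -m pendant '{"delta_pos":[[0,-0.036,0],[0,-0.036,0],[0,-0.036,0],[0.015,-0.036,0],[0.02,-0.036,0]],"delta_rot":[[0,0,0],[0,0,0],[0,0,0],[0,0,0],[0,0,0]],"hand":[0.005,0.005,0.005,0.005,0.005]}'
python3 -m pendant '{"delta_pos":[[0.025,-0.024,0],[0.025,-0.024,0],[0,0,0],[0,0,0]],"delta_rot":[[0,0,0],[0,0,0],[0,0,0],[0,0,0]],"hand":[0.005,0.005,0.005,0.005]}'
```

```text
time_s: 13.93
position: [0.4258, 0.0712, 0.314]
eef_rot: [-2.472, -1.937, 0.003]
contact_force: [0.6, -0.9, -0.4]
grip_width: 0.298
grasp_force: 39.7
time_s: 14.35
position: [0.4602, -0.1087, 0.3145]
eef_rot: [-2.472, -1.937, 0.001]
contact_force: [0.3, 0.2, -0.7]
grip_width: 0.291
grasp_force: 39.7
time_s: 14.68
position: [0.5119, -0.1563, 0.3127]
eef_rot: [-2.471, -1.934, 0.003]
contact_force: [-0.1, 0.3, -0.6]
grip_width: 0.294
grasp_force: 39.7
```

Now descend to just above the drawer and check from above.

```bash

python3 -m pendant '{"delta_pos":[[0.003,0.002,-0.04],[0,0,-0.04],[0,0,-0.04],[0,0,-0.04],[0,0,-0.03]],"delta_rot":[[0,0,0],[0,0,0],[0,0,0],[0,0,0],[0,0,0]],"hand":[0.005,0.005,0.005,0.005,0.005]}'
python3 -m pendant '{"delta_pos":[[0,0,-0.02],[0,0,0],[0,0,0]],"delta_rot":[[0,0,0],[0,0,0],[0,0,0]],"hand":[0.005,0.005,0.005]}'
python3 -c "
from bench import snapshot
from h import *
d=snapshot('top')[120:270,300:480];cv2.imwrite('pics/t5.png',cv2.resize(d,None,fx=4,fy=4))
F=np.array([.538,-.174,.066]);X=np.array([.970,-.241,0]);Y=np.array([.241,.970,0])
print((proj('top',[F-X*.095+Y*.099,F-X*.083+Y*.099])-[300,120])*4)"
```

```text
time_s: 15.1
position: [0.5119, -0.1511, 0.1219]
eef_rot: [-2.468, -1.938, 0.003]
contact_force: [0.1, 0.0, -0.7]
grip_width: 0.292
grasp_force: 39.7
time_s: 15.35
position: [0.5129, -0.1517, 0.1044]
eef_rot: [-2.468, -1.938, 0.003]
contact_force: [0.1, -0.6, 0.4]
grip_width: 0.296
grasp_force: 39.7
[[103.00437837 504.22235936]
 [108.86118421 481.72910292]]
```

View pics/t5.png

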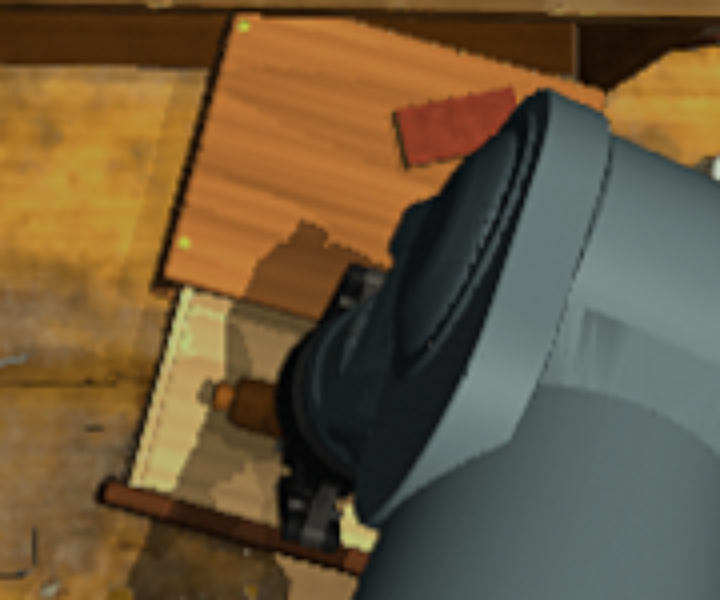

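The drawer is fully out, its left front corner near (105,490) in the crop. The awl, handle end at (215,395), is centred over the open part. I lower it.

```bash

python3 -m pendant '{"delta_pos":[[0,0,-0.02],[0,0,-0.02],[0,0,-0.015],[0,0,-0.01],[0,0,0]],"delta_rot":[[0,0,0],[0,0,0],[0,0,0],[0,0,0],[0,0,0]],"hand":[0.005,0.005,0.005,0.005,0.005]}'
```

```text
time_s: 15.82
position: [0.5149, -0.1531, 0.04]
eef_rot: [-2.472, -1.939, 0.0]
contact_force: [0.3, -0.3, -0.5]
grip_width: 0.295
grasp_force: 39.7
```

```bash

python3 -m pendant '{"delta_pos":[[0,0,-0.003],[0,0,-0.002],[0,0,0],[0,0,0]],"delta_rot":[[0,0,0],[0,0,0],[0,0,0],[0,0,0]],"hand":[0.005,0.005,0.005,0.005]}'
```

```text
time_s: 16.15
position: [0.5158, -0.1536, 0.0359]
eef_rot: [2.471, 1.938, 0.001]
contact_force: [-0.1, -0.4, -0.9]
grip_width: 0.293
grasp_force: 39.7
```

```bash

python3 -m pendant '{"delta_pos":[[0,0,-0.002],[0,0,-0.002],[0,0,-0.001],[0,0,0]],"delta_rot":[[0,0,0],[0,0,0],[0,0,0],[0,0,0]],"hand":[0.005,0.005,0.005,0.005]}'
```

```text
time_s: 16.48
position: [0.5155, -0.1535, 0.0304]
eef_rot: [2.471, 1.938, 0.001]
contact_force: [-0.5, -0.1, 1.3]
grip_width: 0.294
grasp_force: 40.0
```

The awl rests on the floor. I release it, rise, and move out in front of the drawer while turning the tool back.

```bash

python3 -m pendant '{"delta_pos":[[0,0,0],[0,0,0],[0,0,0],[0,0,0.01],[0,0,0.02]],"delta_rot":[[0,0,0],[0,0,0],[0,0,0],[0,0,0],[0,0,0]],"hand":[0.042,0.042,0.042,0.042,0.042]}'
python3 -m pendant '{"delta_pos":[[0,0,0.035],[0,0,0.04],[0,0,0.03],[-0.02,0,0],[-0.02,0,0]],"delta_rot":[[0,0,0],[0,0,0],[0,0,0.1],[0,0,0.118],[0,0,0.118]],"hand":[0.042,0.042,0,0,0]}'
python3 -m pendant '{"delta_pos":[[-0.02,0,0],[-0.02,0.002,0],[-0.025,0.005,0],[0,0,0],[0,0,0]],"delta_rot":[[0,0,0.118],[0,0,0.118],[0,0,0.118],[0,0,0.118],[0,0,0.118]],"hand":[0,0,0,0,0]}'
python3 -m pendant '{"delta_pos":[[0,0,0],[0,0,0],[0,0,0],[0,0,0],[0,0,0]],"delta_rot":[[0,0,0.118],[0,0,0.118],[0,0,0.118],[0,0,0.118],[0,0,0.118]],"hand":[0,0,0,0,0]}'
python3 -c "
from bench import snapshot
from h import *
d=snapshot('top')[120:270,300:480];d2=snapshot('side')[80:180,215:345]
o=np.zeros((450,800,3),np.uint8);o[:,:540]=cv2.resize(d,None,fx=3,fy=3);o[:200,540:]=cv2.resize(d2,None,fx=2,fy=2);cv2.imwrite('pics/t6.png',o)"
```

```text
time_s: 16.9
position: [0.5128, -0.1524, 0.0585]
eef_rot: [-2.468, -1.936, 0.004]
contact_force: [0.5, -0.2, 0.2]
grip_width: 0.49
grasp_force: 0.0
time_s: 17.32
position: [0.4776, -0.1545, 0.1687]
eef_rot: [2.101, 2.326, 0.003]
contact_force: [-0.7, 0.3, -1.2]
grip_width: 0.072
grasp_force: 0.0
time_s: 17.73
position: [0.4084, -0.1458, 0.1656]
eef_rot: [-1.338, -2.842, -0.0]
contact_force: [0.8, -0.6, 0.0]
grip_width: 0.002
grasp_force: 0.0
time_s: 18.15
position: [0.4101, -0.1463, 0.1658]
eef_rot: [0.453, 3.108, -0.0]
contact_force: [0.1, 0.4, 1.0]
grip_width: -0.002
grasp_force: 0.0
```

View pics/t6.png

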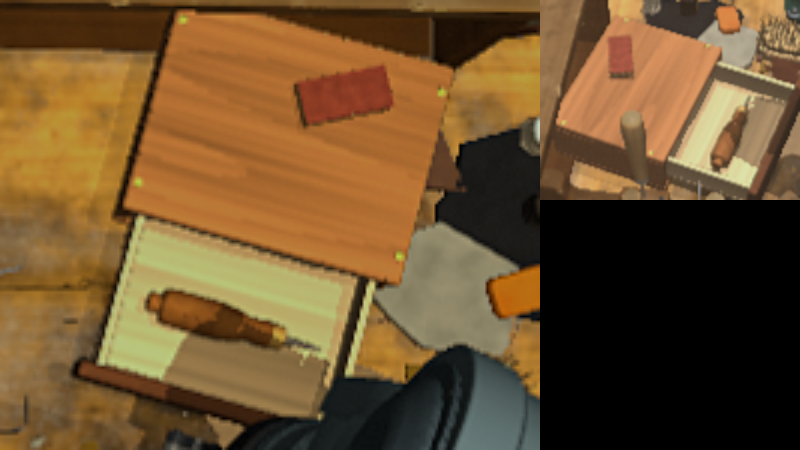

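The awl lies flat inside the open drawer, clear of all walls. Now I go down in front of it and push it in.

```bash

python3 -m pendant '{"delta_pos":[[0,0,-0.035],[0,0,-0.035],[0,0,-0.03],[0,0,-0.02],[0,0,0]],"delta_rot":[[0,0,0.045],[0,0,0],[0,0,0],[0,0,0],[0,0,0]],"hand":[0,0,0,0,0]}'
python3 -m pendant '{"delta_pos":[[0.0078,-0.0019,0],[0.0078,-0.0019,0],[0.0058,-0.0015,0],[0.0058,-0.0015,0],[0.0058,-0.0015,0]],"delta_rot":[[0,0,0],[0,0,0],[0,0,0],[0,0,0],[0,0,0]],"hand":[0,0,0,0,0]}'
python3 -m pendant '{"delta_pos":[[0.0058,-0.0015,0],[0.0058,-0.0015,0],[0.0058,-0.0015,0],[0.0058,-0.0015,0],[0.0058,-0.0015,0]],"delta_rot":[[0,0,0],[0,0,0],[0,0,0],[0,0,0],[0,0,0]],"hand":[0,0,0,0,0]}'
```

```text
time_s: 18.67
position: [0.4067, -0.1446, 0.0418]
eef_rot: [-0.396, -3.11, -0.004]
contact_force: [-0.7, 0.6, -0.7]
grip_width: -0.003
grasp_force: 0.0
time_s: 19.08
position: [0.4445, -0.1553, 0.0462]
eef_rot: [0.393, 3.115, -0.001]
contact_force: [-2.3, 1.5, 1.3]
grip_width: 0.004
grasp_force: 0.9
time_s: 19.5
position: [0.4726, -0.1623, 0.045]
eef_rot: [-0.393, -3.117, -0.0]
contact_force: [-1.6, 0.4, 0.4]
grip_width: -0.002
grasp_force: 0.9
```

```bash

python3 -m pendant '{"delta_pos":[[0.0048,-0.0012,0],[0.0048,-0.0012,0],[0.0048,-0.0012,0],[0.0039,-0.001,0],[0.0039,-0.001,0]],"delta_rot":[[0,0,0],[0,0,0],[0,0,0],[0,0,0],[0,0,0]],"hand":[0,0,0,0,0]}'
python3 -m pendant '{"delta_pos":[[0.0039,-0.001,0],[0.0039,-0.001,0],[0.0029,-0.0007,0],[0.0019,-0.0005,0],[0,0,0]],"delta_rot":[[0,0,0],[0,0,0],[0,0,0],[0,0,0],[0,0,0]],"hand":[0,0,0,0,0]}'
```

```text
time_s: 19.92
position: [0.4943, -0.1678, 0.0449]
eef_rot: [-0.393, -3.116, 0.0]
contact_force: [-4.3, -1.1, 2.5]
grip_width: -0.002
grasp_force: 1.9
time_s: 20.33
position: [0.507, -0.1711, 0.0449]
eef_rot: [-0.393, -3.117, 0.0]
contact_force: [-3.4, -1.3, 0.1]
grip_width: -0.003
grasp_force: 1.5
```

```bash

python3 -m pendant '{"delta_pos":[[0.0019,-0.0005,0],[0.0019,-0.0005,0],[0.0019,-0.0005,0],[0.0019,-0.0005,0],[0,0,0]],"delta_rot":[[0,0,0],[0,0,0],[0,0,0],[0,0,0],[0,0,0]],"hand":[0,0,0,0,0]}'
```

```text
time_s: 20.75
position: [0.5139, -0.1729, 0.0448]
eef_rot: [-0.393, -3.116, -0.0]
contact_force: [-5.0, 0.4, 2.1]
grip_width: 0.002
grasp_force: 2.3
```

```bash

python3 -m pendant '{"delta_pos":[[0.0015,-0.0004,0],[0.0015,-0.0004,0],[0.0015,-0.0004,0],[0.0015,-0.0004,0],[0,0,0]],"delta_rot":[[0,0,0],[0,0,0],[0,0,0],[0,0,0],[0,0,0]],"hand":[0,0,0,0,0]}'
```

```text
time_s: 21.17
position: [0.5194, -0.1743, 0.0448]
eef_rot: [-0.393, -3.115, -0.0]
contact_force: [-5.7, -0.1, 3.8]
grip_width: -0.001
grasp_force: 2.8
```

```bash

python3 -m pendant '{"delta_pos":[[0.0015,-0.0004,0],[0.0015,-0.0004,0],[0.0015,-0.0004,0.0003],[0.0015,-0.0004,0.0003],[0,0,0]],"delta_rot":[[0,0,0],[0,0,0],[0,0,0],[0,0,0],[0,0,0]],"hand":[0,0,0,0,0]}'
```

```text
time_s: 21.58
position: [0.5246, -0.1757, 0.0448]
eef_rot: [-0.392, -3.113, -0.001]
contact_force: [-5.9, -1.3, 2.2]
grip_width: -0.001
grasp_force: 3.1
```

Now about 2.5 mm from the latched position; fine steps from here.

```bash

python3 -m pendant '{"delta_pos":[[0.001,-0.0002,0.0002],[0.001,-0.0003,0.0002],[0.001,-0.0002,0.0002],[0.001,-0.0003,0],[0,0,0]],"delta_rot":[[0,0,0],[0,0,0],[0,0,0],[0,0,0],[0,0,0]],"hand":[0,0,0,0,0]}'
```

```text
time_s: 22.0
position: [0.5278, -0.1765, 0.0449]
eef_rot: [-0.392, -3.112, -0.001]
contact_force: [-6.7, -1.0, -1.0]
grip_width: -0.005
grasp_force: 3.3
```

```bash

python3 -m pendant '{"delta_pos":[[0.001,-0.0002,0.0002],[0.001,-0.0003,0],[0,0,0]],"delta_rot":[[0,0,0],[0,0,0],[0,0,0]],"hand":[0,0,0]}'
```

```text
time_s: 22.25
position: [0.5296, -0.177, 0.0449]
eef_rot: [-0.392, -3.111, -0.001]
contact_force: [-7.2, -2.4, -1.9]
grip_width: 0.001
grasp_force: 3.4
```

```bash

python3 -m pendant '{"delta_pos":[[0.0005,-0.0001,0.0002],[0.0005,-0.0001,0],[0,0,0]],"delta_rot":[[0,0,0],[0,0,0],[0,0,0]],"hand":[0,0,0]}'
```

```text
time_s: 22.5
position: [0.5302, -0.1771, 0.0449]
eef_rot: [-0.392, -3.11, -0.001]
contact_force: [-7.8, -1.4, -2.0]
grip_width: 0.005
grasp_force: 3.5
```

```bash

python3 -m pendant '{"delta_pos":[[0.0005,-0.0001,0],[0.0005,-0.0001,0],[0,0,0]],"delta_rot":[[0,0,0],[0,0,0],[0,0,0]],"hand":[0,0,0]}'
```

```text
time_s: 22.75
position: [0.5313, -0.1774, 0.0449]
eef_rot: [-0.393, -3.111, -0.001]
contact_force: [-8.0, -1.8, -2.3]
grip_width: 0.002
grasp_force: 3.4
```

```bash

python3 -m pendant '{"delta_pos":[[0.0005,0,-0.0002],[0.0005,0,0],[0,0,0]],"delta_rot":[[0,0,0],[0,0,0],[0,0,0]],"hand":[0,0,0]}'
```

```text
time_s: 23.0
position: [0.5323, -0.1777, 0.0449]
eef_rot: [-0.393, -3.111, 0.0]
contact_force: [-8.6, -2.0, -0.9]
grip_width: 0.003
grasp_force: 3.6
```

```bash

python3 -m pendant '{"delta_pos":[[0.0005,0,-0.0002],[0.0005,-0.0001,0],[0,0,0]],"delta_rot":[[0,0,0],[0,0,0],[0,0,0]],"hand":[0,0,0]}'
```

```text
time_s: 23.25
position: [0.5334, -0.178, 0.0449]
eef_rot: [-0.393, -3.111, 0.001]
contact_force: [-8.9, -2.1, -0.6]
grip_width: -0.002
grasp_force: 3.7
```

```bash

python3 -m pendant '{"delta_pos":[[0.0005,-0.0001,-0.0001],[0.0005,-0.0001,0],[0,0,0]],"delta_rot":[[0,0,0],[0,0,0],[0,0,0]],"hand":[0,0,0]}'
```

```text
time_s: 23.5
position: [0.5338, -0.1781, 0.0449]
eef_rot: [-0.393, -3.11, 0.001]
contact_force: [-10.3, -1.7, 2.7]
grip_width: 0.002
grasp_force: 4.6
```

```bash

python3 -m pendant '{"delta_pos":[[0.0004,-0.0001,0.0004],[0,0,0]],"delta_rot":[[0,0,0],[0,0,0]],"hand":[0,0]}'
```

```text
time_s: 23.67
position: [0.5338, -0.1781, 0.0449]
eef_rot: [-0.393, -3.109, 0.001]
contact_force: [-10.4, -1.8, 0.1]
grip_width: 0.005
grasp_force: 4.5
```

Stiff against the buffer again. I ease off slowly; if latched, the drawer should stay at about 0.

```bash

python3 -m pendant '{"delta_pos":[[-0.003,0.0007,0],[-0.003,0.0007,0],[-0.003,0.0007,0],[-0.004,0.001,0],[0,0,0]],"delta_rot":[[0,0,0],[0,0,0],[0,0,0],[0,0,0],[0,0,0]],"hand":[0,0,0,0,0]}'
```

```text
time_s: 24.08
position: [0.5256, -0.1752, 0.0468]
eef_rot: [0.392, 3.115, 0.001]
contact_force: [-0.0, 0.4, -0.7]
grip_width: 0.0
grasp_force: 0.0
```

No force any more, so the latch holds. I retreat clear and compare numerically with the first picture, since I have used all my picture views.

```bash

python3 -m pendant '{"delta_pos":[[-0.02,0.005,0],[-0.03,0.007,0],[0,0,0.04],[0,0,0.04],[0,0,0.04]],"delta_rot":[[0,0,0],[0,0,0],[0,0,0],[0,0,0],[0,0,0]],"hand":[0,0,0,0,0]}'
python3 -m pendant '{"delta_pos":[[0,-0.03,0.03],[-0.02,-0.04,0.03],[-0.02,-0.04,0],[-0.02,-0.04,0],[0,0,0]],"delta_rot":[[0,0,0],[0,0,0],[0,0,0],[0,0,0],[0,0,0]],"hand":[0,0,0,0,0]}'
python3 -c "
from bench import snapshot,manip
from h import *
print(manip.get_state()['contact_force'])
for n,(r0,r1,c0,c1) in {'top':(185,225,333,375),'side':(95,185,270,300)}.items():
    t=snapshot(n);t0=cv2.imread(f'pics/{n}0.png')
    cv2.imwrite(f'pics/{n}9.png',t)
    d=cv2.absdiff(t,t0).max(2)[r0:r1,c0:c1];print(n,d.mean(),(d>40).mean())
    a=cv2.cvtColor(t[r0:r1,c0:c1],6).astype(np.float32);b=cv2.cvtColor(t0[r0:r1,c0:c1],6).astype(np.float32);print(cv2.phaseCorrelate(b,a))
t=snapshot('top');t0=cv2.imread('pics/top0.png');d=cv2.absdiff(t,t0).max(2)[180:255,155:255];print('tools diff rows',np.unique(np.where(d>40)[0]+180))"
```

```text
time_s: 24.5
position: [0.4728, -0.1618, 0.1665]
eef_rot: [-0.392, -3.114, -0.004]
contact_force: [3.2, -0.6, 1.2]
grip_width: 0.003
grasp_force: 0.0
time_s: 24.92
position: [0.4213, -0.3053, 0.2209]
eef_rot: [0.403, 3.111, -0.009]
contact_force: [1.3, 0.2, -0.5]
grip_width: -0.002
grasp_force: 0.0
[ 1.33403518  0.21875017 -0.46656612]
top 1.9821428571428572 0.0
((0.48873034610802435, -0.026533305424546683), 1.0096475643581815)
side 1.7451851851851852 0.0
((0.011893203264806473, -0.021576226645535712), 1.0033115756070172)
tools diff rows []
```

The pictures match the first ones: the drawer is shut and the other tools have not moved. I let the arm settle, then hand in.

```bash

python3 -m pendant '{"delta_pos":[[0,0,0],[0,0,0],[0,0,0]],"delta_rot":[[0,0,0],[0,0,0],[0,0,0]],"hand":[0,0,0]}'
python3 -c "from bench import ticket;print(ticket.finish_job())"
```

```text
time_s: 25.32
position: [0.4228, -0.2972, 0.2192]
eef_rot: [0.389, 3.117, 0.001]
contact_force: [0.0, 0.6, 0.1]
grip_width: 0.002
grasp_force: 0.0
the job is handed in; nothing more can be done
None
```

The awl is in the drawer, the latch holds the drawer shut, and the other tools lie where they were; the press readings peaked at about 11.5 N and the job was handed in at about 25 s (no verdict was returned).

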